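Open the marble case and register its cover on the rest board

TASK

Open the marble case: turn both of its turn buttons aside so that they lie along their rails, then lift the cover panel out by its handle. Lay the panel handle up and flat on the cork rest board and push it snug into the corner, its long edge full against the long stop and its short edge against the short stop. Leave the buttons turned aside, and do not disturb the other things on the shelf.

Things in the scene. Friction and masses are not known exactly. Their poses are not given: they have to be found in the camera images.
- case: dark wooden marble case lying flat, fixed: 164 mm (x) by 218 mm (y) by 42 mm high, z up; origin at the centre of its underside. Its top is a frame, with rails 32 mm wide at the short (+y and -y) ends and 20 mm wide along the long sides, around a recess of 124 x 154 mm, 8 mm deep, in which the cover panel lies flush with the rail tops
- button_a (a joint): angle (rad) of the turn button on the case's +y end rail. 0: the bar lies along the case's y, its inner end 19 mm over the panel. Positive is counter-clockwise from above; hard stops at -1.6 and +1.6. Turned a right angle either way (beyond about 1.3) it lies along its rail, clear of the panel. Light friction (0.04 N m, 1 to 2 N at its end); it stays where it is left
- button_b (a joint): the same for the equal turn button on the case's -y end rail
- button_a_pivot (a point): pivot of button a at half its height, 96 mm along the case's +y, 51 mm above the shelf. The button: aluminium bar with round ends, 80 mm long (40 mm each side of the pivot), 16 mm wide, 14 mm high, its underside 2 mm clear of rail and panel. At joint 0 its outer end overhangs the case by 27 mm. The point's y axis runs along the bar, towards the outer end at joint 0
- button_b_pivot (a point): pivot of button b, 96 mm along the case's -y, same height and same bar; y axis along the bar, towards its inner end at joint 0
- panel_centre (a point): loose plywood cover panel, about 0.2 kg: plate 120 mm (x) by 150 mm (y), 8 mm thick, with an upright bar handle in the middle of its top, 14 mm wide (x), 66 mm long (y), 32 mm high: 40 mm over all. The point is on its vertical centre line, 20 mm above the underside; z up. At the start it lies in the recess with 2 mm of play all round, underside 34 mm above the shelf
- board: cork rest board, fixed to the shelf: 170 mm (its x) by 210 mm (its y), 12 mm thick, z up; origin at the centre of its underside. Two straight aluminium stops stand 14 mm above the cork: the long one (190 mm) along its +x edge, the short one (110 mm) along its +y edge; they meet in the corner
- board_corner (a point): inner corner of the two stops, on the cork surface, 12 mm above the shelf; axes as the board's. The long stop's face is the plane x = 0, the short stop's face the plane y = 0; the free cork lies on the negative x and y side. A registered panel's centre line stands at x = -60 mm, y = -75 mm
- jacks_dish: bystander, loose: shallow open steel dish of jacks, 96 mm wide, 26 mm high, nearest the robot; origin at the centre of its underside
- canister: bystander, loose: screw-top white plastic canister, 72 mm wide, 80 mm high; origin at the centre of its underside
- cup: bystander, loose: white ceramic cup without handle, 76 mm wide, 80 mm high; origin at the centre of its underside
- ball: bystander, loose: pink ball 68 mm across in a low black foot, 74 mm high over all; origin at the centre of its underside
Mind the look-alikes: they are no part of the job. Leave any green or purple look-alike of the part that bears panel_centre alone.

How it is judged:
On the way, in this order (a step that is already met when the one before it is completed fails the run):
1. both buttons turned aside while the panel still lies in the case ((value of joint button_a above 1.2 rad or value of joint button_a below -1.2 rad) and (value of joint button_b above 1.2 rad or value of joint button_b below -1.2 rad) and z of panel_centre in the frame of case below 0.062 m and horizontal distance between panel_centre and case below 0.01 m), for 0.2 s.
2. panel lifted clear out of the case's frame (z of panel_centre in the frame of case above 0.07 m), for 0.1 s.
At the end, for the whole second after the job is handed in: The panel lies flat and released on the cork, handle up, its long edge along the long stop and within 3 mm of it, its short edge within 3 mm of the short stop, square to them within 2 degrees; both turn buttons are still turned aside (more than 1.2 rad either way) ((value of joint button_a above 1.2 rad or value of joint button_a below -1.2 rad) and (value of joint button_b above 1.2 rad or value of joint button_b below -1.2 rad) and x of panel_centre in the frame of board_corner between -0.063 and -0.056 m and y of panel_centre in the frame of board_corner between -0.078 and -0.071 m and z of panel_centre in the frame of board_corner between 0.016 and 0.023 m and angle between the y axis of panel_centre and the y axis of board_corner, either way round below 0.035 rad and angle between panel_centre's own z axis and vertical below 0.04 rad); the robot touches nothing.
It fails at once if a bystander is knocked or shifted by more than 20 mm (distance of any of jacks_dish, canister, cup, ball from where it was at the start of the episode above 0.02 m).
It also fails if it takes over 72 s, if anything falls off the work surface, if the arm or the gripper's body presses on something with over 40 N, if the wrist force passes 120 N, or if a joint passes its speed limit or range.

ROBOT

A 7-joint arm with a two-finger parallel gripper is mounted at the origin on the work surface. World frame = base frame: x ahead of the robot, y to its left, z up, the work surface at z = 0. Lengths are in m, angles in rad, forces in N, time in s.
With the tool pointing down it reaches from about 0.4 to 0.875 m from the base axis. Payload 19.3 kg.
Tool frame: the origin (TCP) lies at the very end of the fingers, on their centre line; the grasp point (between the pads) lies bot.pinch_z behind it (bot.pinch_z is the distance from the TCP to the grasp point, in m); z points along the fingers, y is the line along which they close (so a half turn about z gives the same grasp; the last joint's range is limited). The gripper opens to 85 mm and grips with 20 to 120 N. Pads are 22 mm wide; open, the fingers measure 114 mm over their backs; the gripper's body (76 mm by 85 mm) begins 54 mm behind the grasp point. The pads swing forward as they close: fully open they stand 13 mm farther back than shut.
Start: joints at [1.087, 0.521, -0.036, 1.599, 0.021, 1.021, -0.113], TCP at [0.251, -0.572, 0.231] pointing down, gripper open.
Joint ranges: [-2.91, 2.91], [-0.3, 2.13], [-1.5, 1.42], [0.17, 2.43], [-1.26, 4.41], [0.16, 1.93], [-2.52, 2.52]. Speed limits (rad/s): [1.89, 1.89, 2.39, 2.39, 3.01, 3.01, 3.01].

INTERFACE

Orientations are given as [roll, pitch, yaw] about the fixed x, y, z axes, in that order (R = Rz(yaw) Ry(pitch) Rx(roll)).
In Python, from workcell import bot, grab_frame, ticket gives the robot as it stands.
- The arm moves only by the tool arm_command, never from a script. Its argument "commands" is a list of rows, each a list of 3 entries, a list of its own where there are three numbers: the shift along the world's x, y, z in mm, then the turn about the world's z in rad, then the gripper command: -1 is fully open, 1 is shut, values between are in proportion. In form: [[[tx, ty, tz], roll, fingers], ...]. A call has 1 to 20 rows; each row shifts and turns the commanded pose from where the row before left it; what a row does not reach is not made up. A row lasts 1/10 s, in which the tool goes at most 50 mm and 8.59 degrees, less where a joint would pass 70% of its speed; a pose out of reach is approached as far as the arm can. A call with a gripper value outside its range is refused whole. The fingers move at their own pace and stop on an object; "newtons" is the grip in N (left out, the last holds). Time passes only in rows, so rows that do not move let the fingers close. It gives the time, the measured TCP pose, the force, the opening and the grip force at its end, in the units of the state.
- bot.observe(): the state, without advancing time (a new reading comes with each control period).
- grab_frame(name): name is "scene" or "side" or "wrist"; returns a dict with "image" (400x640x3 uint8, red, green, blue), "vertical_fov" (degrees; the focal length in pixels is half the picture's height over the tangent of half this angle, whatever the lens; pixels are square), "cx", "cy" (the principal point, pixels), "R" (3x3) and "t" (3): a world point X has camera coordinates R X + t. Camera axes: x right, y down, z forward; pixel columns grow to the right and rows downward; lengths in m; the calibration is good to about 2 mm. The wrist camera is an equidistant fisheye: a pixel r from the principal point sees the ray r / f radians off the axis. A picture is of the moment at which its call begins. There is no depth.
- ticket.job_done(): hands the job in; it is judged then, once.
The state is a dict: "clock": time; "qpos": joint angles; "qd": joint speeds; "joint_efforts": joint torques, N m; "position": TCP position; "tool_rot": TCP orientation; "force": force on the tool from outside, world axes, zero at the start; "moment": the same for the moment, N m; "grip_width": finger opening in m; "finger_force": force on a finger pad.
Only numpy, scipy, OpenCV 4.12 (cv2) and the standard library are available. Lean on these libraries where they do the work, as an engineer would, in place of code of your own. Each camera call takes 0.05 s, during which the arm holds its last target. There are 200 camera calls.

## Working session

There is one attempt and no reset: what is moved stays moved. The work goes in short steps, Python scripts to look and compute and a tool call to move; the robot and the scene stay as the last step left them, time stands still between calls to the robot, and variables do not carry over. Pictures are saved under pics/ and viewed, at most 10 in all, crops included, and the job is handed in when it is done.

Besides the shell and the picture viewer there is one more tool, called after "Call:" as name(argument=value, ...) on one line, values as JSON. arm_command: Moves the arm, as the interface text tells. Its arguments: {"type":"object","properties":{"commands":{"type":"array"},"newtons":{"type":"number"}},"required":["commands"]}

```bash
mkdir -p pics
cat > h.py <<'E'
import numpy as np, cv2
from workcell import bot, grab_frame, ticket
def grab(n,fn=None):
    f=grab_frame(n); im=f["image"]
    if fn: cv2.imwrite("pics/"+fn,cv2.cvtColor(im,cv2.COLOR_RGB2BGR))
    return f
def ray(f,u,v,wrist=False):
    h=f["image"].shape[0]; fl=h/2/np.tan(np.radians(f["vertical_fov"])/2)
    x,y=(u-f["cx"]),(v-f["cy"])
    if wrist:
        r=np.hypot(x,y); th=r/fl; s=np.sin(th)/max(r,1e-9); d=np.array([x*s,y*s,np.cos(th)])
    else: d=np.array([x/fl,y/fl,1.])
    R=np.array(f["R"]);t=np.array(f["t"])
    return -R.T@t, R.T@d
def onz(f,u,v,z,wrist=False):
    c,d=ray(f,u,v,wrist); return c+d*(z-c[2])/d[2]
def proj(f,X,wrist=False):
    h=f["image"].shape[0]; fl=h/2/np.tan(np.radians(f["vertical_fov"])/2)
    p=np.array(f["R"])@np.array(X)+np.array(f["t"])
    if wrist:
        r=np.hypot(p[0],p[1]); th=np.arctan2(r,p[2]); return f["cx"]+p[0]/r*th*fl, f["cy"]+p[1]/r*th*fl
    return f["cx"]+fl*p[0]/p[2], f["cy"]+fl*p[1]/p[2]
E
python3 - <<'E'
from h import *
import pickle
d={}
for n in("scene","side","wrist"):
    d[n]=grab(n,n+"0.png"); f=d[n]; print(n,f["vertical_fov"],f["cx"],f["cy"],-np.array(f["R"]).T@np.array(f["t"]))
pickle.dump(d,open("f0.pkl","wb"))
print(bot.observe(),bot.pinch_z)
E
```

```text
scene 42.96286908789852 322.1595240749162 198.0531336205207 [ 1.05626428 -0.65996445  1.16710264]
side 56.54373509045016 318.5520736265704 203.91704099525066 [ 1.19172164 -0.81796692  0.8040902 ]
wrist 65.70646984690485 318.73591951103253 202.08142511072845 [ 0.31619951 -0.54337234  0.37481597]
{'clock': 0.15, 'qpos': array([ 1.08680026,  0.52186512, -0.03635082,  1.59985208,  0.02119489,
        1.02109402, -0.11278975]), 'qd': array([ 0.00021685, -0.00331825,  0.00092043, -0.00201894,  0.00134875,
        0.00081462,  0.00045339]), 'joint_efforts': array([ 1.70302581e-03, -9.27387285e+01,  1.98025502e+00, -3.70057261e+01,
        1.79506961e-02,  6.24080756e-03,  5.94101766e-05]), 'position': array([ 0.2511957 , -0.57203532,  0.23087409]), 'tool_rot': array([-3.14075948e+00,  3.90790074e-05,  4.13811176e-01]), 'force': array([0.01495563, 0.06978476, 1.39155562]), 'moment': array([-0.03904721, -0.00311451, -0.00301515]), 'finger_force': 0.0, 'grip_width': 0.0854862181331398} 0.0187
```

View pics/scene0.png

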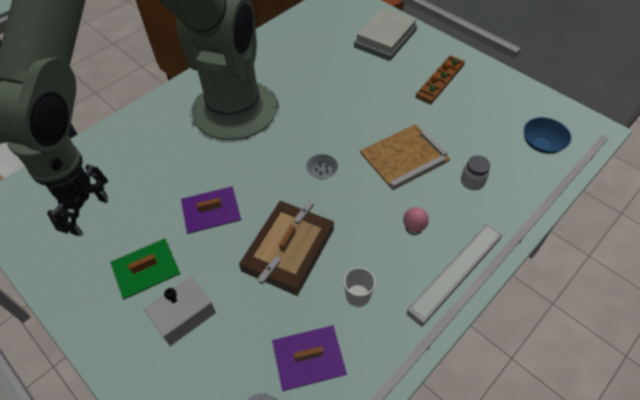

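View pics/side0.png

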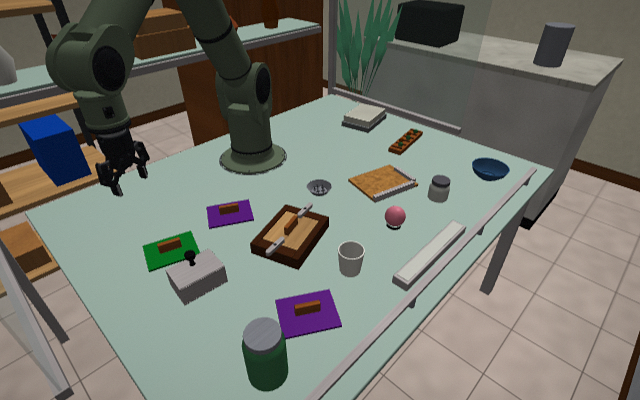

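The scene view shows the case at about (287,247), with its plywood panel and two bar buttons near (304,213) and (269,270). The board is at (405,155) with its stops meeting near (448,158). The dish is at (321,166), ball (416,219), cup (359,287) and canister (477,170). Panel candidates are plywood (287,240), purple (210,209), purple (309,356) and green (145,267). The plywood one lies in the case, so it fits. I'll enlarge to confirm and pick corners.

Run:
```python
import pickle; from h import *
d=pickle.load(open("f0.pkl","rb"))
im=d["scene"]["image"][...,::-1]
a=cv2.resize(im[195:300,230:345],None,fx=5,fy=5,interpolation=cv2.INTER_CUBIC)[:, :]
b=cv2.resize(im[115:195,350:460],None,fx=2,fy=2,interpolation=cv2.INTER_CUBIC)
o=np.zeros((525,800,3),np.uint8); o[:,:575]=a; o[:160,580:800]=b
cv2.imwrite("pics/crop0.png",o)
f=d["scene"]
hsv=cv2.cvtColor(f["image"],cv2.COLOR_RGB2HSV)
g=f["image"].astype(int)
# case: dark/brown vs teal table
m=((g[...,0]>=g[...,1]+3)).astype(np.uint8); 
m[:, :235]=0;m[:195]=0;m[300:]=0;m[:,345:]=0
m=cv2.morphologyEx(m,cv2.MORPH_CLOSE,np.ones((9,9)))
c=max(cv2.findContours(m,0,2)[0],key=cv2.contourArea)
print("case px",cv2.approxPolyDP(cv2.convexHull(c),2.5,True)[:,0].tolist())
m=((g[...,0]>g[...,2]+40)).astype(np.uint8); m[:, :350]=0;m[:115]=0;m[195:]=0;m[:,460:]=0
c=max(cv2.findContours(m,0,2)[0],key=cv2.contourArea)
print("cork px",cv2.approxPolyDP(cv2.convexHull(c),2,True)[:,0].tolist())
```

```text
case px [[332, 222], [326, 240], [296, 293], [242, 269], [240, 262], [280, 201], [306, 207]]
cork px [[415, 125], [439, 156], [387, 182], [361, 151]]
```

View pics/crop0.png

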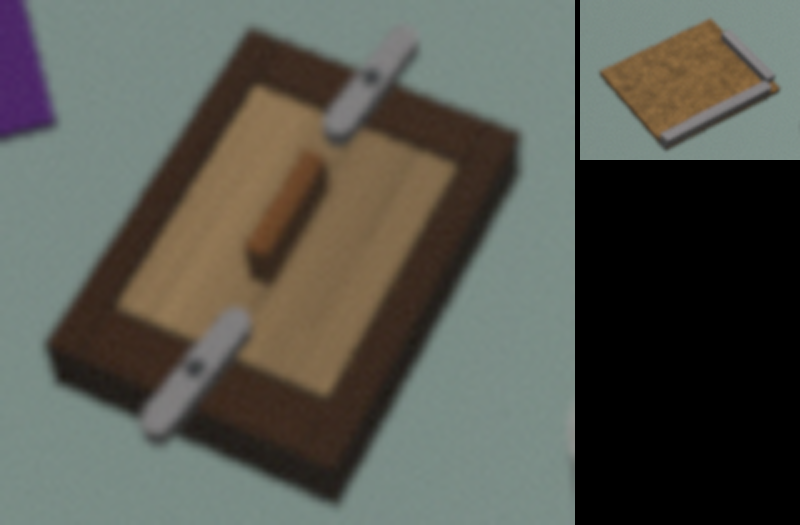

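The crop confirms it: the plywood panel lies in the dark case under both grey buttons (pivots at about (304.2,210.2) and (269.2,268.6)), handle at (287,238). The cork board has the long stop on its lower-right side and the short one on the upper right.

Run:
```python
import pickle; from h import *
d=pickle.load(open("f0.pkl","rb")); f=d["scene"]
P=lambda u,v,z:onz(f,u,v,z)[:2].round(4)
print("case top",[P(230+a/5,195+b/5,.042) for a,b in((250,30),(520,135),(337,466),(50,345))])
A=P(304.2,210.2,.058);B=P(269.2,268.6,.058)
print("pivots",A,B,np.linalg.norm(A-B),(A+B)/2,np.arctan2(*(A-B)[::-1]))
print("handle",P(230+285/5,195+200/5,.074))
C=[P(*c,.012) for c in((415,125),(439,156),(387,182),(361,151))]
print("cork",C,[np.linalg.norm(C[i]-C[i-1]) for i in range(4)])
q=lambda x,y,z:P(350+(x-580)/2,115+y/2,z)
print("stop tops: long outer",q(667,140,.026),q(775,88,.026)," long inner",q(662,134,.026),q(768,82,.026),"short",q(727,33,.026),q(773,75,.026))
for n,u,v,z in(("dish",321,166,.013),("can",477,170,.04),("cup",359,287,.04),("ball",416,219,.04)):print(n,P(u,v,z))
```

```text
case top [array([ 0.4035, -0.1662]), array([ 0.5568, -0.1142]), array([ 0.6244, -0.3152]), array([ 0.473 , -0.3685])]
pivots [ 0.4812 -0.1493] [ 0.5429 -0.3313] 0.19217411376145332 [ 0.51205 -0.2403 ] 1.897648038194595
handle [ 0.5122 -0.2404]
cork [array([0.4777, 0.3399]), array([0.6083, 0.2881]), array([0.5593, 0.1056]), array([0.427 , 0.1425])] [np.float64(0.2038068938971398), np.float64(0.14049768681369804), np.float64(0.18896362083745116), np.float64(0.13734955405824953)]
stop tops: long outer [0.5854 0.1007] [0.6386 0.2843]  long inner [0.5735 0.1041] [0.6244 0.2867] short [0.5205 0.324 ] [0.6216 0.3029]
dish [0.3812 0.0168]
can [0.7286 0.297 ]
cup [ 0.7294 -0.2086]
ball [0.7068 0.0444]
```

Call:
arm_command(commands=[[[19.5,16,-2],0.099,0],[[19.5,16,-2],0.099,0],[[19.5,16,-2],0.099,0],[[19.5,16,-2],0.099,0],[[19.5,16,-2],0.099,0],[[19.5,16,-2],0.099,0],[[19.5,16,-2],0.099,0],[[19.5,16,-2],0.099,0],[[19.5,16,-2],0.099,0],[[19.5,16,-2],0.099,0],[[19.5,16,-2],0.099,0],[[19.5,16,-2],0.099,0],[[19.5,16,-2],0.099,0],[[19.5,16,-2],0.099,0],[[19.5,16,-2],0.099,0],[[0,0,0],0,0],[[0,0,0],0,0],[[0,0,0],0,0]], newtons=25)

```text
clock: 1.95
position: [0.543, -0.3331, 0.2012]
tool_rot: [-3.141, 0.0, 1.897]
force: [0.8, -0.5, -0.0]
grip_width: 0.0425
finger_force: 0.0
```

Run:
```python
import pickle; from h import *
f=grab("wrist","w1.png");pickle.dump(f,open("w1.pkl","wb"))
print(bot.observe()["qpos"].round(3))
for X in((.512,-.2403,.074),(.4812,-.1493,.058),(.5429,-.3313,.058)):print(np.round(proj(f,X,True),1))
```

```text
[ 0.742  0.601 -0.434  1.58   0.283  1.024  0.552]
[319.   84.1]
[319.1 -10.6]
[319.  187.9]
```

View pics/w1.png

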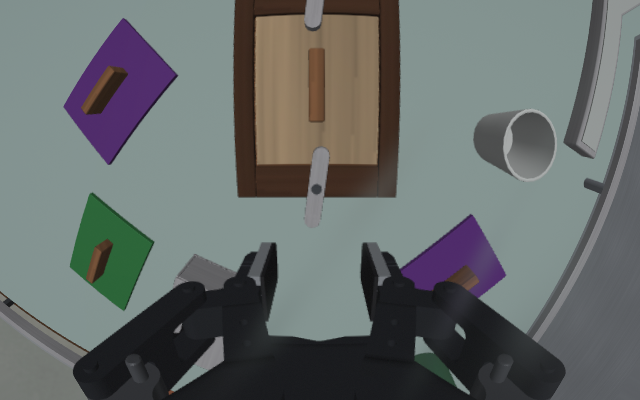

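The wrist view shows pivot B at (316,189), the handle at (316.5,84) and button B tilted slightly from the case axis. That agrees with the estimate to about 2 mm.

Run:
```python
import pickle; from h import *
f=pickle.load(open("w1.pkl","rb"))
Z=lambda u,v,z:onz(f,u,v,z,True)[:2]
print("pivB",Z(316.3,189,.058),"handle",Z(316.5,85,.074))
a,b=Z(321,155,.058),Z(312.5,220,.058);print("btn B angle",np.arctan2(*(a-b)[::-1]))
g=f["image"].astype(int)
m=((g[...,0]>g[...,2]+45)&(g[...,0]<175)).astype(np.uint8)
w=m[40:130,290:345]; 
h=cv2.cvtColor(f["image"],cv2.COLOR_RGB2HSV)[80,295:340];print(h[::3].tolist())
c=[Z(255,163,.042),Z(378,163,.042)];e=c[1]-c[0];print("panel -y edge dir",np.arctan2(e[1],e[0]),np.linalg.norm(e),(c[0]+c[1])/2)
print(Z(238,196,.042),Z(396.5,196,.042))
```

```text
pivB [ 0.54075594 -0.33314309] handle [ 0.51019453 -0.24176813]
btn B angle 1.7699341798553108
[[16, 83, 142], [16, 81, 138], [17, 82, 137], [17, 81, 138], [16, 82, 127], [12, 129, 111], [13, 132, 114], [13, 132, 118], [13, 130, 106], [12, 131, 99], [17, 81, 126], [17, 81, 132], [17, 81, 136], [17, 83, 136], [17, 83, 135]]
panel -y edge dir 0.3267107832266899 0.12315907545189696 [ 0.53332802 -0.31126959]
[ 0.46718668 -0.36983303] [ 0.62272066 -0.31701029]
```

Call:
arm_command(commands=[[[-1,1,-20],-0.06,0],[[0,0,-20],-0.06,0],[[0,0,-20],0,0],[[0,0,-20],0,0],[[0,0,-20],0,0],[[0,0,-20],0,0],[[0,0,-18],0,0],[[0,0,-10],0,0],[[0,0,-5],0,0],[[0,0,0],0,0],[[0,0,0],0,0.3],[[0,0,0],0,0.6],[[0,0,0],0,1],[[0,0,0],0,1],[[0,0,0],0,1]], newtons=20)

```text
clock: 3.5
position: [0.5404, -0.3323, 0.049]
tool_rot: [-3.137, 0.0, 1.777]
force: [-15.8, -0.5, 13.8]
grip_width: 0.0149
finger_force: 22.5
```

Call:
arm_command(commands=[[[-1.5,0,0],-0.05,1],[[0,0,0],-0.1,1],[[0,0,0],-0.1,1],[[0,0,0],-0.1,1],[[0,0,0],-0.1,1],[[0,0,0],-0.1,1],[[0,0,0],-0.1,1],[[0,0,0],-0.1,1],[[0,0,0],-0.1,1],[[0,0,0],-0.1,1],[[0,0,0],-0.1,1],[[0,0,0],-0.1,1],[[0,0,0],-0.1,1],[[0,0,0],-0.1,1],[[0,0,0],-0.05,1],[[0,0,0],0,1],[[0,0,0],0,1]])

```text
clock: 5.2
position: [0.5409, -0.3326, 0.0492]
tool_rot: [3.14, 0.0, 0.378]
force: [-3.7, -5.2, 2.8]
grip_width: 0.0154
finger_force: 21.4
```

Call:
arm_command(commands=[[[0,0,0],0,0.2],[[0,0,0],0,0.2],[[0,0,0],0,0.2],[[0,0,30],0,0.2],[[0,0,35],0,0.2],[[0,0,35],0,0.2],[[-5,14,0],0.117,0.2],[[-5,14,0],0.117,0.2],[[-5,14,0],0.117,0.2],[[-5,14,0],0.117,0.2],[[-5,14,0],0.117,0.2],[[-5,14,0],0.117,0.2],[[-5,14,0],0.117,0.2],[[-5,14,0],0.117,0.2],[[-5,14,0],0.117,0.2],[[-5,14,0],0.117,0.2],[[-5,14,0],0.117,0.2],[[-4,14,0],0.117,0.2],[[-2,14,0],0.117,0.2],[[0,0,0],0,0.2]])

```text
clock: 7.2
position: [0.4803, -0.1477, 0.1486]
tool_rot: [3.141, -0.0, 1.905]
force: [-0.1, 0.1, -0.6]
grip_width: 0.034
finger_force: 0.0
```

Run:
```python
import pickle; from h import *
f=grab("wrist","w2.png");pickle.dump(f,open("w2.pkl","wb"))
s=grab("scene"); pickle.dump(s,open("s2.pkl","wb"))
im=f["image"][...,::-1]; c=cv2.resize(s["image"][185:300,220:345,::-1],(435,400),interpolation=cv2.INTER_CUBIC)
o=np.hstack([im[:,150:510],c]);cv2.imwrite("pics/c2.png",o)
print(bot.observe()["position"],proj(f,(.479,-.151,.058),True))
```

```text
[ 0.48043875 -0.14957161  0.14846799] (np.float64(315.4536413147306), np.float64(208.97280831105726))
```

View pics/c2.png

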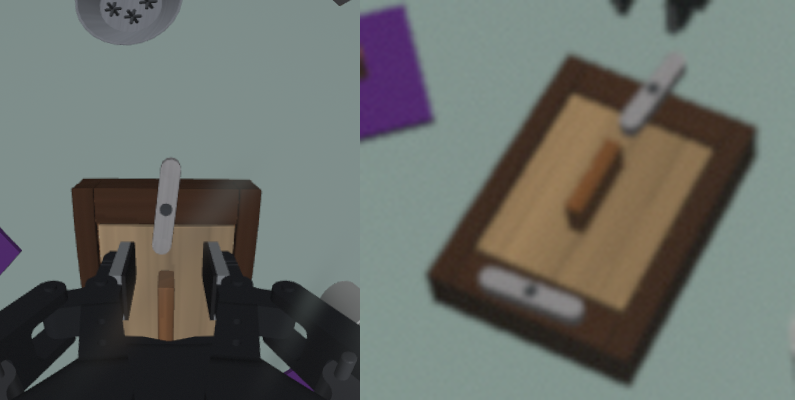

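Button B lies along its rail. Pivot A is seen at (316,210), where it was predicted, and the dish is well clear.

Call:
arm_command(commands=[[[-1,-1,-20],-0.06,0.2],[[0,0,-20],-0.05,0.2],[[0,0,-20],0,0.2],[[0,0,-20],0,0.2],[[0,0,-12],0,0.2],[[0,0,-8],0,0.2],[[0,0,0],0,0.2],[[0,0,0],0,0.5],[[0,0,0],0,1],[[0,0,0],0,1],[[0,0,0],0,1]])

```text
clock: 8.4
position: [0.4789, -0.1506, 0.049]
tool_rot: [-3.141, 0.001, 1.789]
force: [-6.2, -0.7, 8.3]
grip_width: 0.0151
finger_force: 23.4
```

Call:
arm_command(commands=[[[-0.5,0,0],-0.05,1],[[0,0,0],-0.1,1],[[0,0,0],-0.1,1],[[0,0,0],-0.1,1],[[0,0,0],-0.1,1],[[0,0,0],-0.1,1],[[0,0,0],-0.1,1],[[0,0,0],-0.1,1],[[0,0,0],-0.1,1],[[0,0,0],-0.1,1],[[0,0,0],-0.1,1],[[0,0,0],-0.1,1],[[0,0,0],-0.1,1],[[0,0,0],-0.1,1],[[0,0,0],-0.06,1],[[0,0,0],0,1],[[0,0,0],0,1]])

```text
clock: 10.1
position: [0.4792, -0.1508, 0.049]
tool_rot: [3.141, -0.001, 0.381]
force: [-1.8, -4.4, 7.5]
grip_width: 0.0154
finger_force: 23.4
```

Call:
arm_command(commands=[[[0,0,0],0,0.2],[[0,0,0],0,0.2],[[0,0,0],0,0.2],[[0,0,30],0,0.2],[[0,0,35],0,0.2],[[0,0,35],0,0.2],[[2.5,-7,0],0.117,0.2],[[2.5,-7,0],0.117,0.2],[[2.5,-7,0],0.117,0.2],[[2.5,-7,0],0.117,0.2],[[2.5,-7,0],0.117,0.2],[[2.5,-7,0],0.117,0.2],[[2.5,-7,0],0.117,0.2],[[2.5,-7,0],0.117,0.2],[[2.5,-7,0],0.117,0.2],[[2.5,-7,0],0.117,0.2],[[2.5,-7,0],0.117,0.2],[[2.5,-7,0],0.117,0.2],[[1,-7,0],0.113,0.2],[[0,0,0],0,0.2]])

```text
clock: 12.1
position: [0.5096, -0.2421, 0.1481]
tool_rot: [-3.141, -0.0, 1.898]
force: [-0.1, -0.9, 0.6]
grip_width: 0.0339
finger_force: 0.0
```

Run:
```python
import pickle; from h import *
f=grab("wrist");s=grab("scene"); e=grab("side")
c=cv2.resize(s["image"][185:300,220:345,::-1],(435,400),interpolation=cv2.INTER_CUBIC)
o=np.hstack([f["image"][:,150:510,::-1],c]);cv2.imwrite("pics/c3.png",o)
o=bot.observe();print(o["position"],o["tool_rot"],proj(f,(.510,-.2417,.074),True))
```

```text
[ 0.50967076 -0.24086269  0.14824525] [-3.14152214e+00 -3.03961780e-04  1.89376497e+00] (np.float64(319.0484472653231), np.float64(211.74667549153733))
```

View pics/c3.png

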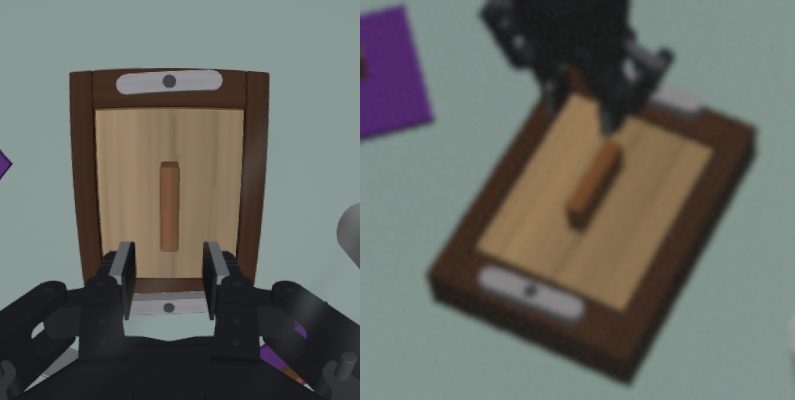

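Both buttons lie along their rails, and the handle (319.5,207) is centred between the pads. Next I grasp and lift.

Call:
arm_command(commands=[[[0,0,-20],0,0.2],[[0,0,-20],0,0.2],[[0,0,-20],0,0.2],[[0,0,-20],0,0.2],[[0,0,-14],0,0.2],[[0,0,-7],0,0.2],[[0,0,0],0,0.5],[[0,0,0],0,1],[[0,0,0],0,1],[[0,0,0],0,1],[[0,0,0],0,1],[[0,0,3],0,1],[[0,0,5],0,1],[[0,0,8],0,1],[[0,0,15],0,1],[[0,0,25],0,1],[[0,0,30],0,1],[[0,0,30],0,1],[[0,0,0],0,1],[[0,0,0],0,1]], newtons=50)

```text
clock: 14.25
position: [0.5099, -0.2414, 0.1644]
tool_rot: [3.14, 0.001, 1.897]
force: [-0.2, -0.2, -3.3]
grip_width: 0.0132
finger_force: 49.5
```

Call:
arm_command(commands=[[[0.5,28,0],-0.0434,1],[[0.5,28,0],-0.0434,1],[[0.5,28,0],-0.0434,1],[[0.5,28,0],-0.0434,1],[[0.5,28,0],-0.0434,1],[[0.5,28,0],-0.0434,1],[[0.5,28,0],-0.0434,1],[[0.5,28,0],-0.0434,1],[[0.5,28,0],-0.0434,1],[[0.5,28,0],-0.0434,1],[[0.5,28,0],-0.0434,1],[[0.5,28,0],-0.0434,1],[[0.5,28,0],-0.0434,1],[[0.5,25,0],-0.0434,1],[[0,0,0],0,1],[[0,0,0],0,1],[[0,0,0],0,1]])

```text
clock: 15.95
position: [0.5165, 0.1467, 0.1629]
tool_rot: [-3.141, 0.001, 1.289]
force: [-0.1, 0.7, -2.2]
grip_width: 0.0131
finger_force: 49.4
```

Run:
```python
import pickle; from h import *
f=grab("wrist");pickle.dump(f,open("w4.pkl","wb"))
cv2.imwrite("pics/c4.png",cv2.resize(f["image"][0:300,120:520,::-1],None,fx=2,fy=2,interpolation=cv2.INTER_CUBIC))
print(bot.observe()["position"],proj(f,(.623,.300,.012),True))
```

```text
[0.51664395 0.1466162  0.16298315] (np.float64(381.2418230119679), np.float64(10.185533260032031))
```

View pics/c4.png

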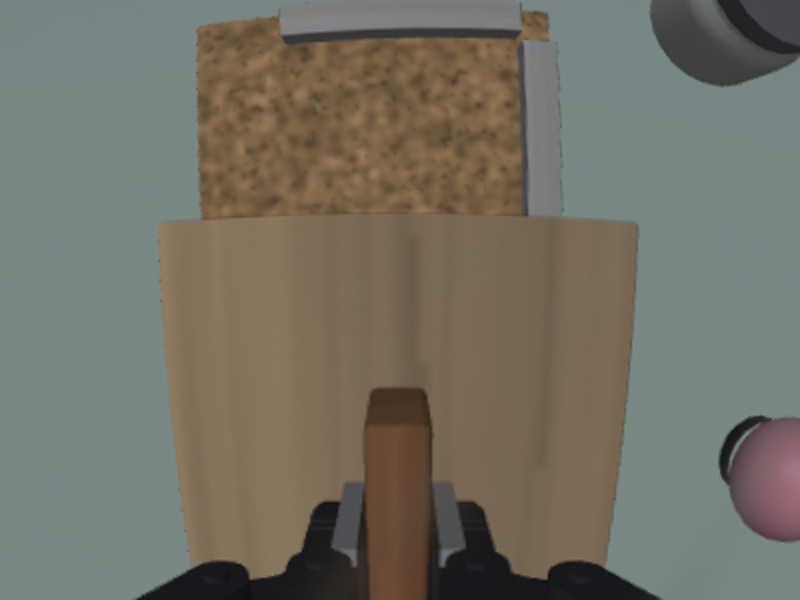

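The corner of the stops' feet is at crop (521,39). The long stop's foot runs down to (526,213), the short stop's foot runs left to (282,42), and the panel is held level.

Run:
```python
import pickle; from h import *
f=pickle.load(open("w4.pkl","rb"))
Z=lambda x,y,z:onz(f,120+x/2-.25,y/2-.25,z,True)[:2]
C=Z(521,39,.012);L=Z(526,213,.012);S=Z(282,42,.012)
print(C,L,S); a=np.arctan2(*(C-L)[::-1]);b=np.arctan2(*(C-S)[::-1]);print(a-np.pi/2,b)
# panel far edge at underside+8mm: z top
for zt in(.157,):
  p,q=Z(160,222,zt),Z(637,222,zt);print("panel far corners",p,q,np.linalg.norm(p-q),np.arctan2(*(q-p)[::-1]))
for yaw in(-.28,):
  R=np.array([[np.cos(yaw),-np.sin(yaw)],[np.sin(yaw),np.cos(yaw)]]);print("target",C+R@[-.06,-.075],"standoff",C+R@[-.068,-.083])
```

```text
[0.61912722 0.29090066] [0.59711277 0.20688367] [0.50919569 0.32071361]
-0.2562627970289588 -0.2648259312329551
panel far corners [0.48022351 0.23544759] [0.59495723 0.2023745 ] 0.11940542688861214 -0.28065118928127714
target [0.54073722 0.23540284] standoff [0.53083793 0.22992524]
```

Call:
arm_command(commands=[[[3.2,20,0],0.008,1],[[3.2,20,0],0.008,1],[[3.2,20,-10],0,1],[[3.1,20.6,-20],0,1],[[0,0,-25],0,1],[[0,0,-25],0,1],[[0,0,-25],0,1],[[0,0,-15],0,1],[[0,0,-8],0,1],[[0,0,-4],0,1],[[0,0,0],0,1],[[0,0,0],0,1],[[0,0,-1],0,1],[[0,0,0],0,1]])

```text
clock: 17.4
position: [0.5297, 0.2284, 0.0307]
tool_rot: [3.141, -0.0, 1.305]
force: [-0.6, 0.1, -1.9]
grip_width: 0.0132
finger_force: 49.4
```

Call:
arm_command(commands=[[[0,0,-2],0,1],[[0,0,-1],0,1],[[0,0,0],0,1],[[0,0,0],0,1]])

```text
clock: 17.8
position: [0.5295, 0.2283, 0.0272]
tool_rot: [-3.142, 0.0, 1.305]
force: [-0.7, 0.6, -1.7]
grip_width: 0.0129
finger_force: 49.4
```

Call:
arm_command(commands=[[[0,0,-1],0,1],[[0,0,0],0,1],[[0,0,0],0,1]])

```text
clock: 18.1
position: [0.5294, 0.2283, 0.0263]
tool_rot: [-3.141, 0.0, 1.305]
force: [0.6, 0.5, -1.5]
grip_width: 0.0131
finger_force: 49.4
```

Call:
arm_command(commands=[[[0,0,-1],0,1],[[0,0,0],0,1],[[0,0,0],0,1]])

```text
clock: 18.4
position: [0.5296, 0.2284, 0.0257]
tool_rot: [3.141, -0.0, 1.305]
force: [-2.8, -0.7, 7.4]
grip_width: 0.0133
finger_force: 50.7
```

Call:
arm_command(commands=[[[0.5,2,0.4],0,1],[[0.5,2,0],0,1],[[0.5,1.9,0],0,1],[[0.6,1.9,0],0,1],[[0,0,0],0,1],[[0,0,0],0,1]], newtons=30)

```text
clock: 19.0
position: [0.5315, 0.2353, 0.0257]
tool_rot: [-3.141, 0.001, 1.305]
force: [-2.2, -6.4, 4.9]
grip_width: 0.0132
finger_force: 50.4
```

Call:
arm_command(commands=[[[0.3,1,0],0,1],[[0,0,0],0,1],[[0,0,0],0,1]])

```text
clock: 19.3
position: [0.5316, 0.2354, 0.0257]
tool_rot: [-3.141, 0.003, 1.304]
force: [-4.6, -11.7, 9.0]
grip_width: 0.0129
finger_force: 51.1
```

Call:
arm_command(commands=[[[0.3,1,0],0,1],[[0,0,0],0,1],[[0,0,0],0,1]])

```text
clock: 19.6
position: [0.5317, 0.2354, 0.0257]
tool_rot: [-3.141, 0.004, 1.304]
force: [-6.3, -16.5, 13.4]
grip_width: 0.013
finger_force: 51.7
```

Call:
arm_command(commands=[[[-0.3,-1.2,0.3],0,1],[[1.9,-0.5,0],0,1],[[1.9,-0.5,0],0,1],[[1.9,-0.5,0],0,1],[[1.9,-0.5,0],0,1],[[0,0,0],0,1],[[0,0,0],0,1]])

```text
clock: 20.3
position: [0.5382, 0.2338, 0.0257]
tool_rot: [-3.14, 0.003, 1.306]
force: [-9.1, -8.1, 7.8]
grip_width: 0.0132
finger_force: 51.2
```

Call:
arm_command(commands=[[[1.4,-0.4,0],0,1],[[0,0,0],0,1],[[0,0,0],0,1]])

```text
clock: 20.6
position: [0.5394, 0.2335, 0.0257]
tool_rot: [-3.139, 0.003, 1.306]
force: [-9.8, -7.6, 8.2]
grip_width: 0.0128
finger_force: 51.2
```

Call:
arm_command(commands=[[[1.4,-0.4,0],0,1],[[0,0,0],0,1],[[0,0,0],0,1]])

```text
clock: 20.9
position: [0.5398, 0.2334, 0.0257]
tool_rot: [-3.138, 0.004, 1.306]
force: [-16.3, -6.6, 14.0]
grip_width: 0.0133
finger_force: 52.0
```

Call:
arm_command(commands=[[[1.4,-0.4,0],0,1],[[0,0,0],0,1],[[0,0,0],0,1]])

```text
clock: 21.2
position: [0.5398, 0.2333, 0.0256]
tool_rot: [-3.136, 0.004, 1.307]
force: [-26.2, -5.0, 21.7]
grip_width: 0.013
finger_force: 53.0
```

Run:
```python
from h import *
o=bot.observe();print(o["moment"],o["tool_rot"])
```

```text
[-0.96870297  5.12057487  0.4823953 ] [-3.13566327  0.00449841  1.30685554]
```

Call:
arm_command(commands=[[[-1.9,0.4,0],0,1],[[0,0,0],0,1],[[0,0,0],0,0.3],[[0,0,0],0,0.3],[[0,0,0],0,0.3],[[0,0,10],0,0.3],[[0,0,20],0,0.3],[[0,0,30],0,0.3],[[-4,-15,30],0,0.3],[[-8,-30,30],0,0.3],[[-8,-30,10],0,0.3],[[0,0,0],0,0.3],[[0,0,0],0,0.3]])

```text
clock: 22.5
position: [0.5221, 0.1588, 0.1571]
tool_rot: [3.14, -0.001, 1.304]
force: [-0.4, 0.0, 0.1]
grip_width: 0.03
finger_force: 0.0
```

Run:
```python
import pickle; from h import *
f=grab("wrist");pickle.dump(f,open("w5.pkl","wb"))
cv2.imwrite("pics/c5.png",cv2.resize(f["image"][0:300,120:520,::-1],None,fx=2,fy=2,interpolation=cv2.INTER_CUBIC))
o=bot.observe();print(o["position"],o["clock"])
```

```text
[0.52200022 0.15953962 0.15651937] 22.55
```

View pics/c5.png

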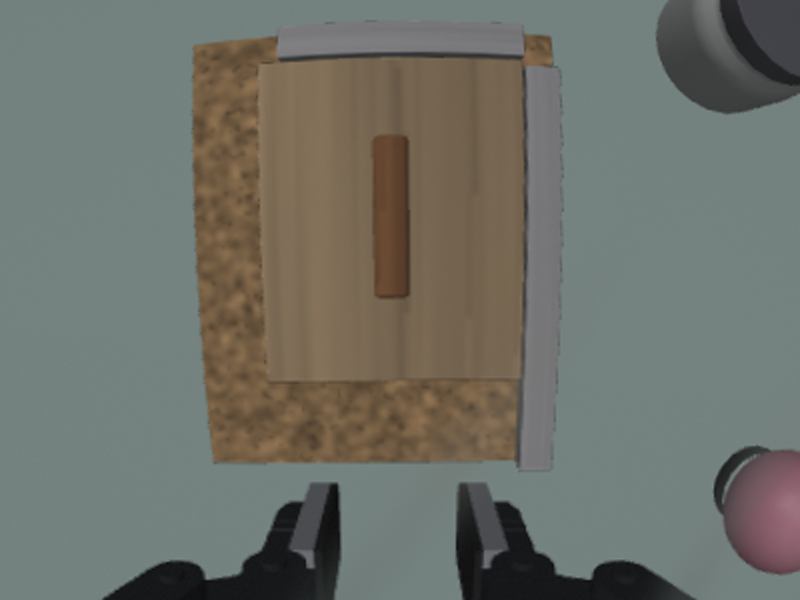

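Panel lies at crop (258..523, 58..380), flush to the eye against the long stop (inner edge x≈525) and short stop (foot y≈57). Quick numeric check.

Run:
```python
import pickle; from h import *
f=pickle.load(open("w5.pkl","rb"))
Z=lambda x,y,z:onz(f,120+x/2-.25,y/2-.25,z,True)[:2]
a,b=Z(523,66,.020),Z(521,378,.020);s,t=Z(525,70,.026),Z(520,465,.026)
u=(s-t)/np.linalg.norm(s-t);n=np.array([u[1],-u[0]])
print("panel angle vs stop",np.arctan2(*(a-b)[::-1])-np.arctan2(*u[::-1]),"gaps",(s-a)@n,(s-b)@n)
c=Z(390,59,.020);k=Z(400,54,.026);print("short gap",(k-c)@u, "len",np.linalg.norm(Z(390,59,.02)-Z(395,381,.02)))
s=grab("scene")
cv2.imwrite("pics/c6.png",np.hstack([cv2.resize(s["image"][185:300,220:345,::-1],(400,370),interpolation=cv2.INTER_CUBIC),cv2.resize(s["image"][110:225,350:475,::-1],(400,370),interpolation=cv2.INTER_CUBIC)]))
```

```text
panel angle vs stop -0.004140589613379042 gaps -0.0003857311351615218 0.00022180875661759322
short gap 0.0006316391673147189 len 0.14960842473962005
```

View pics/c6.png

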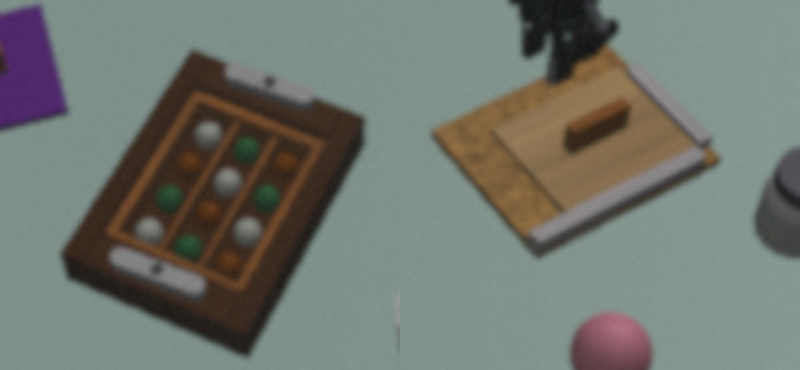

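The case is open with both buttons aside. The panel sits flat in the corner with gaps under 1 mm, and the gripper is clear. I'm handing it in.

```bash
python3 -c "
from h import *
print(ticket.job_done())"
```

```text
the job is handed in; nothing more can be done
None
```

The job is handed in: both buttons lie along their rails, and the panel is flat and snug in the board's corner (measured gaps under 1 mm). I moved no bystander that I could see, and the hand-in reported no verdict.

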